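# Make up two repair-call kits in printed trays

## Robot

A 7-joint arm with a two-finger parallel gripper is mounted at the origin on the work surface; the furniture and walls round the work are solid. World frame = base frame: x ahead of the robot, y to its left, z up, the work surface at z = 0. Lengths are in m, angles in rad, forces in N, time in s.
With the tool pointing down it reaches from about 0.4 to 0.9 m from the base axis. Payload 5.5 kg.
Tool frame: the origin (TCP) lies at the very end of the fingers, on their centre line; the grasp point (between the pads) lies 19 mm behind it; z points along the fingers, y is the line along which they close (so a half turn about z gives the same grasp; the last joint's range is limited). The gripper opens to 85 mm and grips with 20 to 120 N. Pads are 22 mm wide; open, the fingers measure 114 mm over their backs; the gripper's body (76 mm by 85 mm) begins 54 mm behind the grasp point. The pads swing forward as they close: fully open they stand 13 mm farther back than shut.
Start: joints at [1.465, 0.501, -0.427, 1.55, 0.221, 1.138, -0.21], TCP at [0.234, -0.606, 0.231] pointing down, gripper open.
Joint ranges: [-2.88, 2.88], [-0.31, 2.03], [-1.54, 1.56], [0.2, 2.42], [-1.41, 4.55], [0.19, 2.02], [-2.57, 2.57]. Speed limits (rad/s): [2.57, 2.57, 3.14, 3.14, 3.14, 3.14, 3.14].

## Interface

Orientations are given as a unit quaternion [x, y, z, w].
In Python, from cell import monitor, cams, order gives the robot as it stands.
- The arm moves only by the shell command python3 -m jog 'ROWS' [FORCE]. ROWS is JSON, one flat list of numbers, 7 for each row, row after row: the shift along the tool's x, y, z in m, then the turn, a rotation vector about the tool's x, y, z in degrees, then the opening, from -1 (shut) to 1 (fully open). A call has 1 to 8 rows; each row is the pose to reach, as a shift and turn from the pose commanded when the call began, along the tool's axes at that moment; what a row does not reach only later rows make up. A row lasts 1/12 s, in which the tool goes at most 41.7 mm and 7.16 degrees, less where a joint would pass 70% of its speed; a pose out of reach is approached as far as the arm can. A call with a gripper value outside its range is refused whole. The fingers move at their own pace and stop on an object; FORCE is the grip in N (left out, the last holds). Time passes only in rows, so rows that repeat a pose let the fingers close. It gives the time, the measured TCP pose, the force, the opening and the grip force at its end, in the units of the state.
- monitor.state(): the state, without advancing time (a new reading comes with each control period).
- cams.snapshot(name): name is "scene" or "top" or "wrist"; returns a dict with "pixels" (400x640x3 uint8, red, green, blue), "range_z" (400x640 float32, m along the optical axis (not along the pixel's ray), 0 where there is no reading), "fx", "fy", "cx", "cy" (pixels), "D" ([k1, k2, p1, p2, k3] as OpenCV has them; the pictures are not rectified), "rvec" (rotation vector, rad) and "tvec" (3), from world to camera coordinates, as OpenCV has them; the wrist camera has in their place "hand_eye" (4x4, takes a point from camera to tool coordinates, whose origin is the TCP and whose axes are the flange's). Camera axes: x right, y down, z forward; pixel columns grow to the right and rows downward; lengths in m; the calibration is good to about 2 mm. A picture is of the moment at which its call begins: read the wrist's pose just before it.
- order.finish_job(): hands the job in; it is judged then, once.
Trained networks look in a picture, given as the dict that the camera call returned (one of the last four; its "shot" number tells which), for a name from the list of things; names that differ only in an ending like _2 or _b are one class to them, and where a whole thing is asked for, a point or a joint stands for the part that bears it (a point fixed in the world has none). Each returns a list of dicts, best first, with "p" (0 to 1); they miss things now and then, are a little off and sometimes report something else, mostly with a low value. They report only what shows in the picture. A call takes as long as a camera call.
- cams.regions_of(target, picture): "region" (400x640 bool, what is visible of it) and "position" ([row, column] in pixels, amid what is visible of it).
The state is a dict: "time_s": time; "joint_positions": joint angles; "qd": joint speeds; "joint_torque": joint torques, N m; "tcp_pos": TCP position; "tcp_rot": TCP orientation; "force": force on the tool from outside, world axes, zero at the start; "wrist_torque": the same for the moment, N m; "opening": finger opening in m; "grip_force": force on a finger pad.
Only numpy, scipy, OpenCV 4.12 (cv2) and the standard library are available. Lean on these libraries where they do the work, as an engineer would, in place of code of your own. Each camera call takes 0.05 s, during which the arm holds its last target. There are 200 camera calls.

## Task

Two repair calls go out from this workshop, so make up their kits: into the red tray, for the wheel-drive call, lay the orange bit rail in the long slot, the gear motor in the large pocket and the red battery in the small battery pocket. Into the white tray, for the control-board call, lay the grey pocket torch in the long slot and the green battery in the small battery pocket; that call needs no part in the large pocket. Each thing must lie flat on the floor of its pocket, lengthwise, inside the walls.

Things in the scene. Friction and masses are not known exactly. Their poses are not given: they have to be found in the camera images.
- red_tray: Red printed tray, 170 (x) x 112 (y) mm, fixed. Origin: centre of the underside, z up; pocket floors at 10 mm, walls up to 16 mm (corner bosses 18). Pockets run along x; centres (x, y), inside sizes, mm: long slot (0, -31), 162 x 42; large pocket (-35, 26), 92 x 52; battery pocket (48, 35), 66 x 34. A narrow trough of fixed screws at (48, 7) is not used.
- white_tray: White printed tray, fixed; size, origin, axes and pockets as the red tray's. In both, the walls beside the long slot are cut down to the floor for fingers over x -21..21 mm, those beside the battery pocket over x 30..66 mm; the large pocket's are whole. The wall between slot and large pocket is 10 mm thick (y -10..0).
- bit_rail: Orange bit rail with six upright steel driver bits, 22 (x) x 104 (y) mm; rail 14 mm high, with bits 36. Origin: centre of the underside; y along the rail, z up. Grasp the rail across x at its middle; it must stay bits up. Either way round is right. About 95 g.
- gear_motor: Gear motor, 37 (x) x 89 (y) mm: black gearbox, white shaft on top, silver can, wires. Origin: centre of the underside, z up. Gearbox x -19..11, y 8..44 mm, 20 high (shaft 32); can 20 mm thick, y -24..8, on x = -4; thin wires to y = -45 may overlap a wall. Grasp the gearbox at (-4, 26) across x (30 mm). Keep the shaft up; either way round is right. About 85 g.
- torch_mid (a point): Dark grey pocket torch lying on the desk, 113 mm long, 25 mm thick. This point: middle of the torch on its axis, about 13 mm above what it lies on; y along the torch. Grasp across it at the middle. It may roll about its axis; either way round is right. About 60 g.
- red_cell_mid (a point): Red and white AA battery lying on the desk, 50 mm long, about 16.5 mm in diameter. This point: on its axis at the middle, about 8 mm above what it lies on; y along the battery. It may roll; either way round is right. About 23 g.
- green_cell_mid (a point): Green and white AA battery lying on the desk, 50 mm long, about 16.5 mm in diameter. This point: on its axis at the middle, about 8 mm above what it lies on; y along the battery. It may roll; either way round is right. About 23 g.

How it is judged:
By the outcome, as a careful person would: the job done as asked, in the order asked, and still so for the second after the job is handed in, with the robot touching nothing.
It also fails if it takes over 144 s, if anything falls off the work surface, if the arm or the gripper's body presses on something with over 40 N, if the wrist force passes 120 N, or if a joint passes its speed limit or range.

## Working session

There is one attempt and no reset: what is moved stays moved. The work goes in short steps, Python scripts to look and compute and a shell command to move; the robot and the scene stay as the last step left them, time stands still between calls to the robot, and variables do not carry over. Pictures are saved under pics/ and viewed, at most 14 in all, crops included, and the job is handed in when it is done.

```bash
ls; mkdir -p pics; python3 - <<'E'
from cell import monitor,cams
import cv2,numpy as np
s=monitor.state();print(s)
for n in("top","scene"):
    p=cams.snapshot(n);cv2.imwrite(f"pics/{n}0.png",p["pixels"][:,:,::-1])
    print(n,p["fx"],p["fy"],p["cx"],p["cy"],p["D"],p["rvec"],p["tvec"],p["shot"])
E
```

```text
pics
{'time_s': 0.0, 'joint_positions': array([ 1.4651691 ,  0.50188855, -0.42679884,  1.55142252,  0.22078299,
        1.1383132 , -0.21029355]), 'qd': array([ 8.66441156e-04,  2.09639801e-03,  1.72839154e-05,  8.04840529e-04,
        8.49376050e-05, -3.67565884e-04, -6.02917587e-04]), 'joint_torque': array([-1.57031540e-03, -5.69517910e+01, -5.81671759e+00, -2.80939382e+01,
        1.06764308e-02,  1.19149775e-02,  5.17820956e-05]), 'tcp_pos': array([ 0.23405865, -0.60565775,  0.23024594]), 'tcp_rot': array([ 9.83038385e-01,  1.83397261e-01, -1.34044417e-04, -9.79470840e-04]), 'force': array([0.59809779, 0.25616606, 0.31845277]), 'wrist_torque': array([-0.01324656, -0.01202614,  0.00418563]), 'grip_force': 0.0, 'opening': 0.08552055434845245}
top 454.2193660456126 454.2193660456126 322.4327440850076 200.15255560903628 [-0.13406079  0.          0.          0.          0.        ] [ 2.13323897 -2.17011786  0.167549  ] [-0.12499712  0.49849222  0.90037098] 1
scene 443.22554234172935 443.22554234172935 324.23310000785506 199.23382242201944 [-0.02603095  0.          0.          0.          0.        ] [ 1.96504652 -1.09177987  0.5916521 ] [-0.37026748  0.23923264  0.65874274] 2
```

View pics/top0.png

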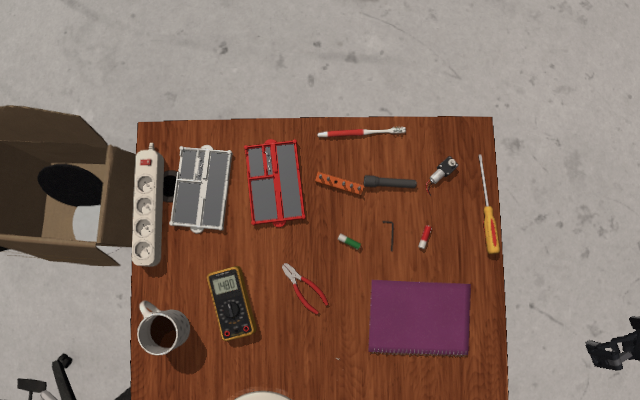

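View pics/scene0.png

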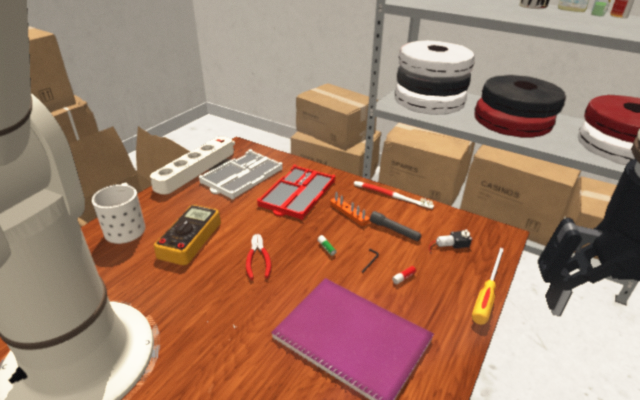

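Top view: white tray (202,188), red tray (275,183), rail (340,184), torch (390,183), motor (443,171), green cell (349,241), red cell (425,237); the gripper is off to the right of the desk.

```bash
cat > h.py <<'E'
from cell import monitor,cams
import cv2,numpy as np
from scipy.spatial.transform import Rotation as R
def cam2world(p,s=None):
    T=np.eye(4)
    if "hand_eye" in p:
        T[:3,:3]=R.from_quat(s["tcp_rot"]).as_matrix();T[:3,3]=s["tcp_pos"];return T@np.array(p["hand_eye"])
    T[:3,:3]=R.from_rotvec(np.ravel(p["rvec"])).as_matrix();T[:3,3]=np.ravel(p["tvec"]);return np.linalg.inv(T)
def snap(n):
    s=monitor.state();p=cams.snapshot(n);return s,p,cam2world(p,s)
def cloud(p,T):
    K=np.array([[p["fx"],0,p["cx"]],[0,p["fy"],p["cy"]],[0,0,1.]])
    v,u=np.mgrid[0:400,0:640]
    n=cv2.undistortPoints(np.stack([u,v],-1).reshape(-1,1,2).astype(float),K,np.array(p["D"])).reshape(400,640,2)
    z=p["range_z"][...,None]
    return np.concatenate([n*z,z],-1)@T[:3,:3].T+T[:3,3]
def project(p,T,X):
    K=np.array([[p["fx"],0,p["cx"]],[0,p["fy"],p["cy"]],[0,0,1.]]);I=np.linalg.inv(T)
    return cv2.projectPoints(np.array(X,float).reshape(-1,1,3),R.from_matrix(I[:3,:3]).as_rotvec(),I[:3,3],K,np.array(p["D"]))[0][:,0]
def find(name,p,W):
    r=cams.regions_of(name,p)
    out=[]
    for d in r[:2]:
        m=d["region"]&(p["range_z"]>0); P=W[m]
        if len(P)<8: continue
        zm=np.median(P[:,2]);P=P[abs(P[:,2]-zm)<.05]
        c,sz,a=cv2.minAreaRect(P[:,:2].astype(np.float32)*1000)
        if sz[0]<sz[1]: sz=sz[::-1];a+=90
        a=(a+90)%180-90
        print(name,f"p={d['p']:.2f} px={np.round(d['position'])} n={len(P)} rect c=({c[0]:.1f},{c[1]:.1f}) size=({sz[0]:.0f},{sz[1]:.0f}) long axis={a:.1f}deg mean={np.round(P.mean(0)*1000,1)} zmax={np.percentile(P[:,2],98)*1000:.0f}")
        out.append((c,sz,a,P,d))
    return out
def grip(s):  # angle of tool y in world, mod 180
    M=R.from_quat(s["tcp_rot"]).as_matrix();return np.degrees(np.arctan2(M[1,1],M[0,1])),M
def go(s,target,ang=None):
    """shift in tool axes to world mm target, turn about tool z so closing line has world angle ang"""
    g,M=grip(s);d=M.T@(np.array(target)/1000-s["tcp_pos"])
    # tilt correction
    t=""
    if ang is not None:
        e=(ang-g+90)%180-90; t=f" turn tool z {-e:.1f} (or {-e+180 if e>0 else -e-180:.1f})"
    print("shift tool mm",np.round(d*1000,1),t,"q7=%.2f"%s["joint_positions"][6],"y-ang %.1f"%g)
E
python3 - <<'E'
from h import *
s,p,T=snap("top");W=cloud(p,T)
for n in "red_tray white_tray bit_rail gear_motor torch_mid red_cell_mid green_cell_mid".split(): find(n,p,W)
print(T[:3,3], W[330,420],W[260,400])
s,p,T=snap("wrist");print(p["hand_eye"])
print(grip(s)[0])
E
```

```text
red_tray p=0.87 px=[185. 273.] n=4344 rect c=(542.1,-29.9) size=(195,117) long axis=6.1deg mean=[539.9 -31.3  11.4] zmax=18
white_tray p=0.95 px=[188. 202.] n=4258 rect c=(532.3,126.2) size=(192,115) long axis=-6.2deg mean=[530.7 125.5  11.3] zmax=18
bit_rail p=0.83 px=[184. 339.] n=570 rect c=(537.1,-170.4) size=(106,27) long axis=72.3deg mean=[ 534.3 -170.5   14.1] zmax=34
gear_motor p=0.73 px=[169. 444.] n=379 rect c=(561.8,-398.3) size=(78,31) long axis=-45.0deg mean=[ 562.1 -396.7   19.3] zmax=30
torch_mid p=0.56 px=[183. 389.] n=469 rect c=(536.4,-281.4) size=(115,22) long axis=87.3deg mean=[ 535.1 -275.7   19.2] zmax=26
red_cell_mid p=0.61 px=[237. 423.] n=132 rect c=(419.8,-348.5) size=(50,14) long axis=-19.8deg mean=[ 419.4 -348.    15.1] zmax=19
green_cell_mid p=0.45 px=[242. 350.] n=121 rect c=(411.2,-188.2) size=(47,12) long axis=62.2deg mean=[ 410.9 -188.7   15.5] zmax=19
[ 0.36173421 -0.12184341  0.96389274] [ 0.22438702 -0.33150567  0.01067859] [ 0.37062441 -0.29567571  0.00286416]
[[ 4.15861688e-04 -9.60401323e-01 -2.78620039e-01  7.05332580e-02]
 [ 9.99999806e-01  2.70250717e-04  5.61023757e-04 -2.88883241e-04]
 [-4.63510693e-04 -2.78620218e-01  9.60401249e-01 -1.42954132e-01]
 [ 0.00000000e+00  0.00000000e+00  0.00000000e+00  1.00000000e+00]]
-68.86556483761657
```

```bash
python3 - <<'E'
from h import *
go(monitor.state(),(537,-170,160),-18)
E
```

```text
shift tool mm [ 439.6 -297.8   71.3]  turn tool z -50.9 (or 129.1) q7=-0.21 y-ang -68.9
```

```bash
python3 -m jog '[0.22,-0.15,0,0,0,0,1, 0.22,-0.15,0,0,0,0,1, 0.22,-0.15,0,0,0,0,1, 0.22,-0.15,0,0,0,0,1, 0.22,-0.15,0,0,0,0,1, 0.22,-0.15,0,0,0,0,1, 0.22,-0.15,0,0,0,0,1, 0.22,-0.15,0,0,0,0,1]' 40
python3 -m jog '[0.22,-0.148,0.071,0,0,-51,1, 0.22,-0.148,0.071,0,0,-51,1, 0.22,-0.148,0.071,0,0,-51,1, 0.22,-0.148,0.071,0,0,-51,1, 0.22,-0.148,0.071,0,0,-51,1, 0.22,-0.148,0.071,0,0,-51,1, 0.22,-0.148,0.071,0,0,-51,1, 0.22,-0.148,0.071,0,0,-51,1]'
cat > look.py <<'E'
import sys
from h import *
# look.py NAME TCPZ(mm) SIDE: find NAME with wrist camera, give shift to it
n,z=sys.argv[1],float(sys.argv[2])
s,p,T=snap("wrist");W=cloud(p,T)
cv2.imwrite(f"pics/w{p['shot']}.png",p["pixels"][:,:,::-1]);print("shot",p["shot"],"tcp",np.round(s["tcp_pos"]*1000,1))
for c,sz,a,P,d in find(n,p,W): go(s,(c[0],c[1],z),a-90)
E
python3 look.py bit_rail 5
```

```text
time_s: 1.22
tcp_pos: [0.3896, -0.3816, 0.2321]
tcp_rot: [0.982, 0.188, 0.001, -0.0]
force: [-0.4, 0.2, 0.3]
opening: 0.0852
grip_force: 0.0
time_s: 1.88
tcp_pos: [0.5397, -0.1635, 0.1595]
tcp_rot: [0.804, 0.594, 0.002, -0.001]
force: [0.1, -0.1, 0.5]
opening: 0.0854
grip_force: 0.0
shot 5 tcp [ 539.7 -163.5  159.5]
bit_rail p=0.84 px=[187. 311.] n=2735 rect c=(538.0,-168.4) size=(104,23) long axis=72.4deg mean=[ 538.1 -165.    16.2] zmax=35
shift tool mm [ -5.8  -0.2 154.5]  turn tool z 0.5 (or -179.5) q7=-0.40 y-ang -17.1
```

View pics/w5.png

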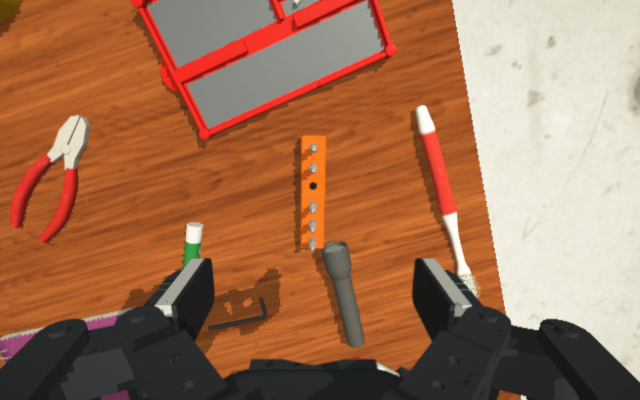

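Rail at (313,192) in the wrist view, closing line already square to it; torch head just beyond its lower end at (337,250).

```bash
python3 -m jog '[-0.006,0,0.03,0,0,0.5,0, -0.006,0,0.06,0,0,0.5,0, -0.006,0,0.09,0,0,0.5,0, -0.006,0,0.12,0,0,0.5,0, -0.006,0,0.14,0,0,0.5,0, -0.006,0,0.154,0,0,0.5,0, -0.006,0,0.154,0,0,0.5,0]'
python3 -m jog '[0,0,0,0,0,0,-1, 0,0,0,0,0,0,-1, 0,0,0,0,0,0,-1, 0,0,0,0,0,0,-1, 0,0,0,0,0,0,-1, 0,0,0,0,0,0,-1]' 40
python3 -m jog '[0,0,-0.03,0,0,0,-1, 0,0,-0.06,0,0,0,-1, 0,0,-0.09,0,0,0,-1, 0,0,-0.1,0,0,0,-1, 0,0,-0.1,0,0,0,-1]'
python3 - <<'E'
from h import *
s,p,T=snap("top");W=cloud(p,T)
for n in ("red_tray","white_tray"): find(n,p,W)
E
```

```text
time_s: 2.57
tcp_pos: [0.5327, -0.1773, 0.0037]
tcp_rot: [0.812, 0.584, -0.002, -0.001]
force: [-1.3, 0.2, 0.4]
opening: 0.0425
grip_force: 0.0
time_s: 3.07
tcp_pos: [0.5365, -0.176, 0.0077]
tcp_rot: [0.811, 0.585, 0.0, 0.001]
force: [-0.6, -1.1, 6.5]
opening: 0.0204
grip_force: 40.6
time_s: 3.48
tcp_pos: [0.5378, -0.1759, 0.1094]
tcp_rot: [0.811, 0.585, 0.002, 0.003]
force: [0.3, 0.1, -1.8]
opening: 0.0201
grip_force: 39.8
red_tray p=0.71 px=[186. 274.] n=4295 rect c=(541.0,-31.4) size=(193,116) long axis=6.6deg mean=[539.6 -31.5  11.4] zmax=18
white_tray p=0.76 px=[189. 201.] n=4360 rect c=(531.6,128.7) size=(194,122) long axis=-6.9deg mean=[530.8 125.4  11.1] zmax=18
```

```bash
python3 - <<'E'
from h import *
go(monitor.state(),(545,-61,180),-83.7)
E
```

```text
shift tool mm [112.  -26.1 -74.9]  turn tool z 65.3 (or -114.7) q7=-0.45 y-ang -18.4
```

```bash
python3 -m jog '[0.112,-0.026,-0.07,0,0,65,-1, 0.112,-0.026,-0.07,0,0,65,-1, 0.112,-0.026,-0.07,0,0,65,-1, 0.112,-0.026,-0.07,0,0,65,-1, 0.112,-0.026,-0.07,0,0,65,-1, 0.112,-0.026,-0.07,0,0,65,-1, 0.112,-0.026,-0.07,0,0,65,-1, 0.112,-0.026,-0.07,0,0,65,-1]'
python3 -m jog '[0,0,0,0,0,8,-1, 0,0,0,0,0,8,-1, 0,0,0,0,0,8,-1]'
python3 - <<'E'
from h import *
s,p,T=snap("wrist");W=cloud(p,T)
cv2.imwrite("pics/tray_w.png",p["pixels"][:,:,::-1]);go(s,(545,-61,180),-83.7)
r=find("red_tray",p,W); find("bit_rail",p,W)
if r: print(np.histogram(r[0][3][:,2]*1000,bins=range(0,24,1)))
E
```

```text
time_s: 4.3
tcp_pos: [0.5447, -0.0608, 0.1742]
tcp_rot: [0.993, 0.122, -0.002, -0.0]
force: [0.1, -0.4, -0.8]
opening: 0.0201
grip_force: 39.8
time_s: 4.55
tcp_pos: [0.5451, -0.0608, 0.1747]
tcp_rot: [0.998, 0.057, -0.001, -0.0]
force: [-0.7, -0.4, 0.2]
opening: 0.0206
grip_force: 39.7
shift tool mm [-0.1  0.2 -5.3]  turn tool z 0.2 (or -179.8) q7=-1.61 y-ang -83.5
red_tray p=0.97 px=[146. 258.] n=14951 rect c=(545.2,-27.5) size=(188,120) long axis=6.7deg mean=[562.1 -12.5  11.9] zmax=18
bit_rail p=0.95 px=[232. 310.] n=10850 rect c=(553.1,-59.6) size=(104,22) long axis=6.5deg mean=[559.2 -58.9 183.7] zmax=202
(array([  13,    6,    1,    1,   13,   73,  178,   80,  108, 1533, 5329,
       3673,  567,  131,  315,  968, 1331,  437,  144,   39,    1,    0,
          0]), array([ 0,  1,  2,  3,  4,  5,  6,  7,  8,  9, 10, 11, 12, 13, 14, 15, 16,
       17, 18, 19, 20, 21, 22, 23]))
```

View pics/tray_w.png

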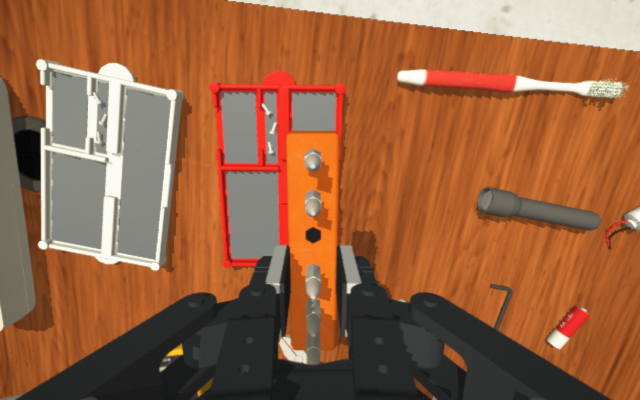

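Rail held bits-up, gripped a few mm off its middle (fine); red tray and white tray both visible. Fit both tray poses from depth.

```bash
cat >> h.py <<'E'
from scipy.optimize import differential_evolution
PK=[(0,-31,162,42),(-35,26,92,52),(48,35,66,34)]
def trayfit(W,guess):
    g=np.array(guess,float)
    Q=W.reshape(-1,3)*1000;Q=Q[(np.hypot(Q[:,0]-g[0],Q[:,1]-g[1])<115)&(Q[:,2]>-5)&(Q[:,2]<22)]
    Q=Q[::max(1,len(Q)//12000)]
    lab=np.where(Q[:,2]>14,1,np.where((Q[:,2]>8)&(Q[:,2]<12.7),0,np.where(Q[:,2]<5,2,-1)))
    def cost(v):
        t=np.radians(v[2]);d=Q[:,:2]-v[:2];x=d[:,0]*np.cos(t)+d[:,1]*np.sin(t);y=-d[:,0]*np.sin(t)+d[:,1]*np.cos(t)
        inp=np.zeros(len(x),bool)
        for a,b,w,h in PK: inp|=(abs(x-a)<w/2)&(abs(y-b)<h/2)
        ins=(abs(x)<85)&(abs(y)<56)
        return ((lab==1)&(inp|~ins)).sum()+((lab==2)&ins).sum()+((lab==0)&~ins).sum()+.3*((lab==0)&ins&~inp).sum()
    r=differential_evolution(cost,[(g[0]-12,g[0]+12),(g[1]-12,g[1]+12),(g[2]-5,g[2]+5)],seed=0,maxiter=40,popsize=12,polish=False)
    print("tray",np.round(r.x,1),"cost",r.fun,"of",len(Q));return r.x
def pocket(v,x,y):
    t=np.radians(v[2]);return v[0]+x*np.cos(t)-y*np.sin(t),v[1]+x*np.sin(t)+y*np.cos(t)
E
python3 - <<'E'
from h import *
for n in("wrist","top"):
    s,p,T=snap(n);W=cloud(p,T)
    r=trayfit(W,(541.5,-30.5,6.4));w=trayfit(W,(532,127,-6.5))
    print(np.round(pocket(r,0,-31),1));go(s,(*pocket(r,0,-31),18.5),r[2]-90)
E
```

```text
tray [542.8 -29.6   5.9] cost 1043.3 of 17646
tray [533.  128.1  -5.9] cost 1584.0 of 15074
[546.  -60.4]
shift tool mm [  0.6  -0.3 157. ]  turn tool z 0.6 (or -179.4) q7=-1.61 y-ang -83.5
tray [539.9 -37.6  10.5] cost 0.0 of 327
tray [532.4 126.2  -6.1] cost 330.9 of 4041
[545.6 -68.1]
shift tool mm [ -0.9   7.2 157.3]  turn tool z -4.0 (or 176.0) q7=-1.61 y-ang -83.5
```

```bash
python3 -m jog '[0,0,0.035,0,0,0.6,-1, 0,0,0.07,0,0,0.6,-1, 0,0,0.105,0,0,0.6,-1, 0,0,0.13,0,0,0.6,-1, 0,0,0.145,0,0,0.6,-1, 0,0,0.156,0,0,0.6,-1, 0,0,0.156,0,0,0.6,-1, 0,0,0.156,0,0,0.6,-1]'
python3 -m jog '[0,0,0,0,0,0,-0.2, 0,0,0,0,0,0,-0.2, 0,0,0,0,0,0,-0.2, 0,0,0,0,0,0,-0.2]'
python3 -m jog '[0,0,-0.02,0,0,0,-0.2, 0,0,-0.05,0,0,0,-0.2, 0,0,-0.09,0,0,0,-0.2, 0,0,-0.13,0,0,0,1, 0,0,-0.15,0,0,0,1, 0,0,-0.15,0,0,0,1]'
python3 - <<'E'
from h import *
s,p,T=snap("wrist");W=cloud(p,T)
find("bit_rail",p,W);g=find("torch_mid",p,W)
cv2.imwrite("pics/rail_in.png",p["pixels"][:,:,::-1])
go(s,(548,-384,170),45)
E
```

```text
time_s: 5.47
tcp_pos: [0.5464, -0.0608, 0.0203]
tcp_rot: [0.999, 0.05, 0.0, -0.0]
force: [0.8, -0.0, -0.4]
opening: 0.021
grip_force: 41.3
time_s: 5.8
tcp_pos: [0.5468, -0.0611, 0.0212]
tcp_rot: [0.999, 0.05, 0.001, 0.0]
force: [0.9, -0.4, -0.6]
opening: 0.0345
grip_force: 0.0
time_s: 6.3
tcp_pos: [0.55, -0.061, 0.1763]
tcp_rot: [0.999, 0.05, 0.005, 0.001]
force: [1.1, 0.1, -0.5]
opening: 0.069
grip_force: 0.0
bit_rail p=0.85 px=[177. 312.] n=2800 rect c=(552.2,-60.3) size=(110,24) long axis=5.5deg mean=[558.1 -59.4  25.9] zmax=45
torch_mid p=0.84 px=[214. 531.] n=2557 rect c=(541.0,-276.8) size=(112,28) long axis=82.2deg mean=[ 545.7 -268.2   17.8] zmax=25
shift tool mm [-34.4 321.2   7. ]  turn tool z 50.7 (or -129.3) q7=-1.63 y-ang -84.3
```

View pics/rail_in.png

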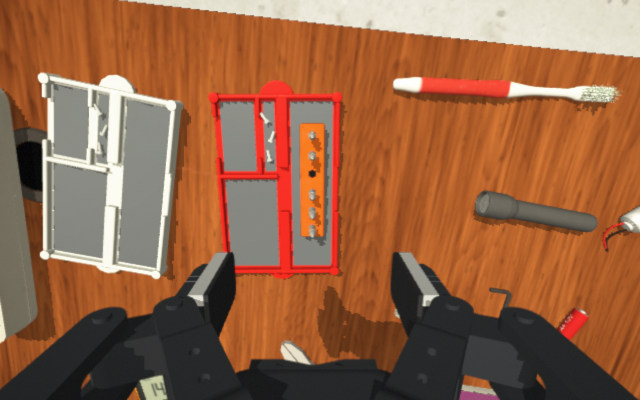

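Rail lies in the red slot (312,175). Next the gear motor.

```bash
python3 -m jog '[-0.034,0.321,0.005,0,0,51,1, -0.034,0.321,0.005,0,0,51,1, -0.034,0.321,0.005,0,0,51,1, -0.034,0.321,0.005,0,0,51,1, -0.034,0.321,0.005,0,0,51,1, -0.034,0.321,0.005,0,0,51,1, -0.034,0.321,0.005,0,0,51,1, -0.034,0.321,0.005,0,0,51,1]'
python3 -m jog '[0,0,0,0,0,0,1, 0,0,0,0,0,0,1, 0,0,0,0,0,0,1]'
python3 look.py gear_motor 10
```

```text
time_s: 7.12
tcp_pos: [0.5418, -0.3876, 0.1627]
tcp_rot: [0.921, -0.389, -0.002, 0.001]
force: [-0.3, 0.5, 0.1]
opening: 0.085
grip_force: 0.0
time_s: 7.37
tcp_pos: [0.5435, -0.3822, 0.163]
tcp_rot: [0.923, -0.385, -0.002, -0.001]
force: [-0.0, -0.2, -0.2]
opening: 0.0853
grip_force: 0.0
shot 11 tcp [ 543.5 -382.2  163. ]
gear_motor p=0.56 px=[155. 306.] n=2259 rect c=(555.9,-385.2) size=(86,32) long axis=-49.9deg mean=[ 565.1 -396.5   19.9] zmax=28
shift tool mm [ 11.5  -6.7 153. ]  turn tool z 4.6 (or -175.4) q7=-1.90 y-ang -135.2
```

View pics/w11.png

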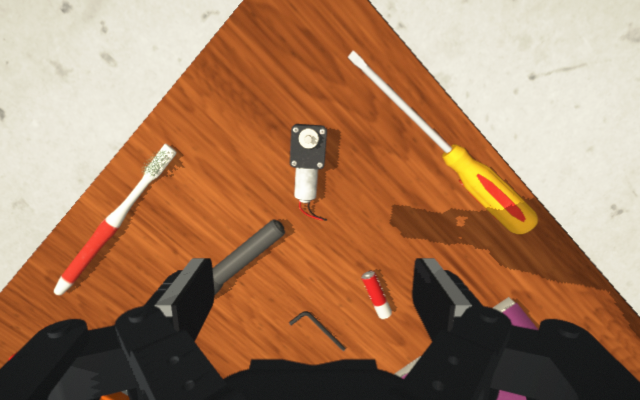

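```bash
python3 - <<'E'
from h import *
s,p,T=snap("wrist");W=cloud(p,T)
r=find("gear_motor",p,W)[0]; P=r[3]*1000
for lo in (13,17):
    Q=P[P[:,2]>lo]; c,sz,a=cv2.minAreaRect(Q[:,:2].astype(np.float32));print(lo,c,sz,a)
# black gearbox
m=r[4]["region"]&(p["pixels"].max(-1)<75);Q=W[m]*1000;Q=Q[(Q[:,2]>15)&(Q[:,2]<24)]
c,sz,a=cv2.minAreaRect(Q[:,:2].astype(np.float32));print("black",len(Q),c,sz,a,Q.mean(0))
h=(p["pixels"]*r[4]["region"][...,None])[80:240,230:390,::-1];cv2.imwrite("pics/motor_crop.png",cv2.resize(np.hstack([h,p["pixels"][80:240,230:390,::-1]]),None,fx=2.4,fy=2.4,interpolation=0))
E
```

```text
gear_motor p=0.69 px=[157. 309.] n=2263 rect c=(555.6,-384.5) size=(87,32) long axis=-48.5deg mean=[ 564.5 -396.2   19.6] zmax=28
13 (561.2730712890625, -392.0848388671875) (29.860239028930664, 68.04679870605469) 40.941139221191406
17 (562.1455078125, -393.0905456542969) (29.860239028930664, 65.38401794433594) 40.941139221191406
black 109 (573.8745727539062, -408.4566650390625) (27.503984451293945, 26.772470474243164) 40.80131912231445 [ 571.5304688  -414.48751878   20.08166088]
```

View pics/motor_crop.png

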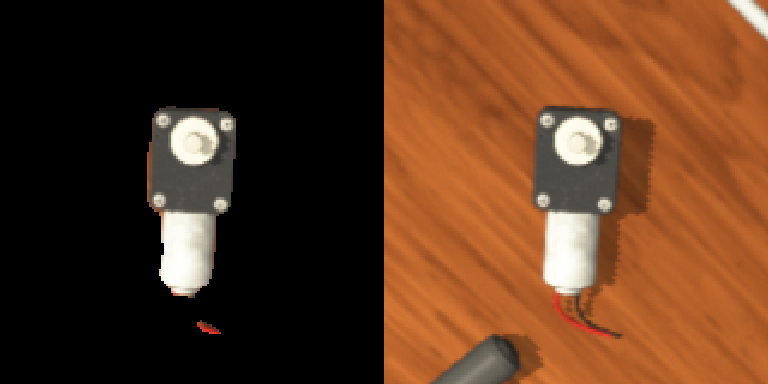

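Motor: gearbox up in view at (308,145), shaft up, wires at (315,212).

```bash
python3 - <<'E'
from h import *
go(monitor.state(),(571.7,-404.2,8),40.9)
E
```

```text
shift tool mm [ 35.1  -3.  156.9]  turn tool z 4.0 (or -176.0) q7=-1.90 y-ang -135.1
```

```bash
python3 -m jog '[0.035,-0.003,0.04,0,0,4,0.2, 0.035,-0.003,0.08,0,0,4,0.2, 0.035,-0.003,0.11,0,0,4,0.2, 0.035,-0.003,0.11,0,0,4,0.2, 0.035,-0.003,0.11,0,0,4,0.2]'
python3 - <<'E'
from h import *
go(monitor.state(),(571.7,-404.2,8),40.9)
E
```

```text
time_s: 7.98
tcp_pos: [0.5694, -0.4039, 0.0527]
tcp_rot: [0.909, -0.416, -0.003, -0.001]
force: [-0.4, -0.1, 0.7]
opening: 0.0513
grip_force: 0.0
shift tool mm [ 2.  -1.6 44.7]  turn tool z -0.1 (or 179.9) q7=-1.98 y-ang -139.2
```

```bash
python3 -m jog '[0.001,-0.001,0.025,0,0,0,0.2, 0.001,-0.001,0.044,0,0,0,0.2, 0.001,-0.001,0.044,0,0,0,0.2, 0.001,-0.001,0.044,0,0,0,0.2]'
python3 -m jog '[0,0,0,0,0,0,-1, 0,0,0,0,0,0,-1, 0,0,0,0,0,0,-1, 0,0,0,0,0,0,-1, 0,0,0,0,0,0,-1, 0,0,0,0,0,0,-1]' 40
python3 -m jog '[0,0,-0.02,0,0,0,-1, 0,0,-0.05,0,0,0,-1, 0,0,-0.08,0,0,0,-1, 0,0,-0.11,0,0,0,-1, 0,0,-0.11,0,0,0,-1, 0,0,-0.11,0,0,0,-1]'
python3 - <<'E'
from h import *
v=(542.8,-29.6,5.9)
s,p,T=snap("wrist");W=cloud(p,T);M=R.from_quat(s["tcp_rot"]).as_matrix()
r=find("gear_motor",p,W)
cv2.imwrite("pics/motor_held.png",p["pixels"][:,:,::-1])
B=(r[0][3]-s["tcp_pos"])@M*1000   # tool frame
print("tool frame z pct",np.percentile(B[:,2],[2,50,98]))
Q=B[B[:,2]<15];c,sz,a=cv2.minAreaRect(Q[:,:2].astype(np.float32));print("tool-frame rect",c,sz,a)
print(pocket(v,-35,26));go(s,(*pocket(v,-19,26),150),-84.1)
E
```

```text
time_s: 8.32
tcp_pos: [0.5735, -0.4066, 0.0136]
tcp_rot: [0.909, -0.417, 0.001, 0.0]
force: [-0.5, -0.3, 0.2]
opening: 0.0514
grip_force: 0.0
time_s: 8.82
tcp_pos: [0.5745, -0.4077, 0.0148]
tcp_rot: [0.909, -0.417, 0.002, 0.0]
force: [-0.9, 1.2, 7.2]
opening: 0.028
grip_force: 39.8
time_s: 9.32
tcp_pos: [0.5747, -0.408, 0.1258]
tcp_rot: [0.909, -0.417, 0.004, 0.001]
force: [-0.6, -0.4, -1.9]
opening: 0.0283
grip_force: 39.9
gear_motor p=0.90 px=[281. 312.] n=7126 rect c=(557.4,-388.2) size=(82,29) long axis=-49.3deg mean=[ 568.4 -400.9  130.3] zmax=142
tool frame z pct [-16.55697219  -5.19447904  10.52294274]
tool-frame rect (-26.358787536621094, 0.07875251770019531) (81.63378143310547, 29.462053298950195) 0.07972558587789536
(np.float64(505.31279544443044), np.float64(-7.335465542507109))
shift tool mm [-339.6 -222.1  -26.2]  turn tool z -55.2 (or 124.8) q7=-1.97 y-ang -139.3
```

View pics/motor_held.png

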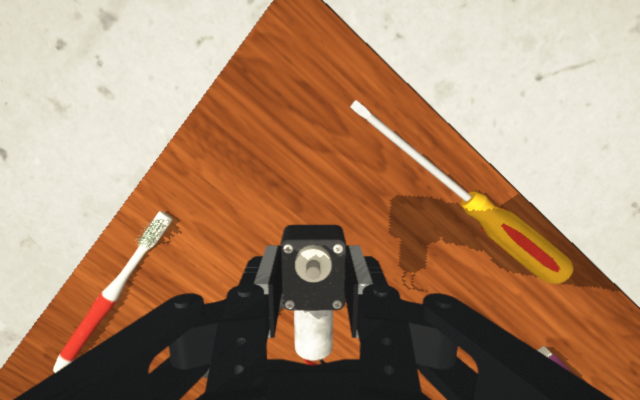

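```bash
python3 -m jog '[-0.2,-0.12,-0.02,0,0,0,-1, -0.2,-0.12,-0.02,0,0,0,-1, -0.2,-0.12,-0.02,0,0,0,-1, -0.2,-0.12,-0.02,0,0,0,-1, -0.2,-0.12,-0.02,0,0,0,-1, -0.2,-0.12,-0.02,0,0,0,-1, -0.2,-0.12,-0.02,0,0,0,-1]'
python3 -m jog '[-0.14,-0.1,0,0,0,-55,-1, -0.14,-0.1,0,0,0,-55,-1, -0.14,-0.1,0,0,0,-55,-1, -0.14,-0.1,0,0,0,-55,-1, -0.14,-0.1,0,0,0,-55,-1, -0.14,-0.1,0,0,0,-55,-1, -0.14,-0.1,0,0,0,-55,-1, -0.14,-0.1,0,0,0,-55,-1]'
python3 -m jog '[0,0,0,0,0,0,-1, 0,0,0,0,0,0,-1, 0,0,0,0,0,0,-1]'
python3 - <<'E'
from h import *
s,p,T=snap("wrist");W=cloud(p,T);v=trayfit(W,(542,-30,6))
go(s,(*pocket((542.8,-29.6,5.9),-7,29),60),-84.1);go(s,(*pocket(v,-7,29),60),v[2]-90)
E
```

```text
time_s: 10.0
tcp_pos: [0.5316, -0.1681, 0.1405]
tcp_rot: [0.911, -0.412, -0.002, -0.001]
force: [-0.2, 0.5, -0.7]
opening: 0.0284
grip_force: 39.9
time_s: 10.67
tcp_pos: [0.5163, -0.0051, 0.1401]
tcp_rot: [0.999, 0.054, -0.001, -0.0]
force: [-0.1, 0.1, -1.1]
opening: 0.0283
grip_force: 39.9
time_s: 10.92
tcp_pos: [0.5169, -0.0057, 0.1407]
tcp_rot: [0.999, 0.048, -0.001, -0.0]
force: [-1.0, 0.5, -2.1]
opening: 0.0281
grip_force: 39.9
tray [542.9 -29.5   5.7] cost 822.0 of 12601
shift tool mm [16.4 -2.7 80.7]  turn tool z -0.3 (or 179.7) q7=-1.75 y-ang -84.4
shift tool mm [16.6 -2.7 80.7]  turn tool z -0.2 (or 179.8) q7=-1.75 y-ang -84.4
```

```bash
python3 -m jog '[0.016,-0.003,0.02,0,0,0,-1, 0.016,-0.003,0.05,0,0,0,-1, 0.016,-0.003,0.08,0,0,0,-1, 0.016,-0.003,0.08,0,0,0,-1, 0.016,-0.003,0.08,0,0,0,-1, 0.016,-0.003,0.08,0,0,0,-1]'
python3 - <<'E'
from h import *
go(monitor.state(),(*pocket((542.8,-29.6,5.9),-7,29),25),-84.1)
E
```

```text
time_s: 11.47
tcp_pos: [0.5336, -0.0005, 0.0623]
tcp_rot: [0.999, 0.05, 0.0, -0.0]
force: [0.4, -0.1, -0.2]
opening: 0.0283
grip_force: 39.9
shift tool mm [-0.9  0.9 37.3]  turn tool z -0.2 (or 179.8) q7=-1.84 y-ang -84.3
```

```bash
python3 -m jog '[-0.001,0.001,0.02,0,0,0,-1, -0.001,0.001,0.031,0,0,0,-1, -0.001,0.001,0.036,0,0,0,-1, -0.001,0.001,0.037,0,0,0,-1, -0.001,0.001,0.037,0,0,0,-1, -0.001,0.001,0.037,0,0,0,-1]'
python3 -m jog '[0,0,0,0,0,0,0, 0,0,0,0,0,0,0, 0,0,0,0,0,0,0, 0,0,0,0,0,0,0]'
python3 -m jog '[0,0,-0.02,0,0,0,0, 0,0,-0.05,0,0,0,0, 0,0,-0.09,0,0,0,0, 0,0,-0.13,0,0,0,1, 0,0,-0.15,0,0,0,1, 0,0,-0.15,0,0,0,1, 0,0,-0.15,0,0,0,1]'
python3 - <<'E'
from h import *
s,p,T=snap("wrist");W=cloud(p,T)
find("gear_motor",p,W);find("red_cell_mid",p,W)
cv2.imwrite("pics/motor_in.png",p["pixels"][:,:,::-1])
go(s,(420,-348,160),-110);go(s,(420,-348,160),70)
E
```

```text
time_s: 11.97
tcp_pos: [0.5328, -0.0017, 0.0251]
tcp_rot: [0.999, 0.05, 0.001, 0.0]
force: [-0.3, -0.6, 0.0]
opening: 0.0287
grip_force: 39.9
time_s: 12.3
tcp_pos: [0.5323, -0.0018, 0.0246]
tcp_rot: [0.999, 0.05, 0.0, -0.0]
force: [-0.2, -0.5, -0.8]
opening: 0.0429
grip_force: 0.0
time_s: 12.88
tcp_pos: [0.5331, -0.0021, 0.1757]
tcp_rot: [0.999, 0.05, 0.002, 0.0]
force: [0.3, -0.0, -0.6]
opening: 0.0852
grip_force: 0.0
gear_motor p=0.56 px=[201. 314.] n=2061 rect c=(503.3,-4.8) size=(87,31) long axis=5.7deg mean=[518.9  -3.1  29.3] zmax=40
red_cell_mid p=0.85 px=[322. 624.] n=742 rect c=(419.1,-350.7) size=(48,30) long axis=-13.6deg mean=[ 418.3 -341.8   11.8] zmax=16
shift tool mm [-147.   332.9   15.6]  turn tool z 25.7 (or -154.3) q7=-1.73 y-ang -84.3
shift tool mm [-147.   332.9   15.6]  turn tool z 25.7 (or -154.3) q7=-1.73 y-ang -84.3
```

View pics/motor_in.png

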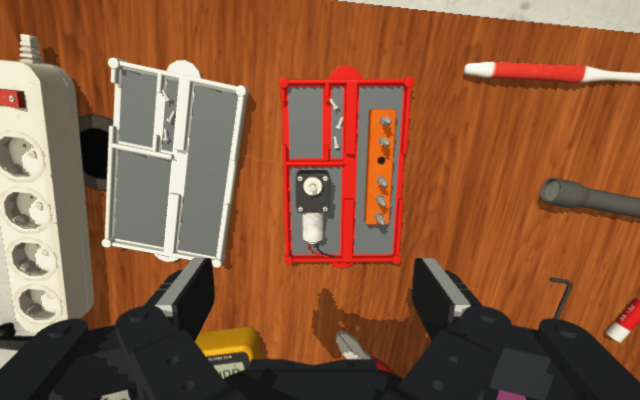

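Motor sits in the large pocket (315,205). Next the red battery.

```bash
python3 -m jog '[-0.147,0.333,0.015,0,0,26,1, -0.147,0.333,0.015,0,0,26,1, -0.147,0.333,0.015,0,0,26,1, -0.147,0.333,0.015,0,0,26,1, -0.147,0.333,0.015,0,0,26,1, -0.147,0.333,0.015,0,0,26,1, -0.147,0.333,0.015,0,0,26,1, -0.147,0.333,0.015,0,0,26,1]'
python3 -m jog '[0,0,0,0,0,0,0, 0,0,0,0,0,0,0, 0,0,0,0,0,0,0]'
python3 look.py red_cell_mid 5
```

```text
time_s: 13.7
tcp_pos: [0.4268, -0.3195, 0.1588]
tcp_rot: [0.984, -0.176, -0.001, -0.001]
force: [0.4, -0.2, 0.5]
opening: 0.0855
grip_force: 0.0
time_s: 13.95
tcp_pos: [0.4279, -0.3176, 0.159]
tcp_rot: [0.984, -0.176, -0.001, -0.001]
force: [0.0, -0.1, -0.4]
opening: 0.0514
grip_force: 0.0
shot 16 tcp [ 427.9 -317.6  159. ]
red_cell_mid p=0.78 px=[185. 349.] n=895 rect c=(417.9,-346.4) size=(55,15) long axis=-19.3deg mean=[ 420.9 -347.    14.2] zmax=17
shift tool mm [  1.   30.8 154. ]  turn tool z -1.0 (or 179.0) q7=-1.47 y-ang -110.3
```

```bash
python3 -m jog '[0.003,0.031,0.04,0,0,-1,-0.2, 0.003,0.031,0.08,0,0,-1,-0.2, 0.003,0.031,0.11,0,0,-1,-0.2, 0.003,0.031,0.11,0,0,-1,-0.2, 0.003,0.031,0.11,0,0,-1,-0.2]'
python3 - <<'E'
from h import *
s,p,T=snap("wrist");W=cloud(p,T);find("red_cell_mid",p,W)
go(s,(419.5,-347,4),-109.3)
E
```

```text
time_s: 14.47
tcp_pos: [0.4201, -0.3456, 0.0489]
tcp_rot: [0.986, -0.166, -0.002, -0.002]
force: [0.0, -0.5, 0.1]
opening: 0.0342
grip_force: 0.0
red_cell_mid p=0.85 px=[230. 315.] n=2089 rect c=(419.8,-347.7) size=(50,16) long axis=-21.6deg mean=[ 421.8 -347.9   14.2] zmax=17
shift tool mm [ 0.2  1.7 44.9]  turn tool z 0.2 (or -179.8) q7=-1.46 y-ang -109.1
```

```bash
python3 -m jog '[0,0.002,0.025,0,0,2,-0.2, 0,0.002,0.044,0,0,2,-0.2, 0,0.002,0.044,0,0,2,-0.2, 0,0.002,0.044,0,0,2,-0.2]'
python3 -m jog '[0,0,0,0,0,0,-1, 0,0,0,0,0,0,-1, 0,0,0,0,0,0,-1, 0,0,0,0,0,0,-1, 0,0,0,0,0,0,-1]' 30
python3 -m jog '[0,0,-0.02,0,0,0,-1, 0,0,-0.05,0,0,0,-1, 0,0,-0.08,0,0,0,-1, 0,0,-0.11,0,0,0,-1, 0,0,-0.14,0,0,0,-1, 0,0,-0.14,0,0,0,-1, 0,0,-0.14,0,0,0,-1]'
python3 - <<'E'
from h import *
v=(542.8,-29.6,5.9)
s,p,T=snap("wrist");W=cloud(p,T);M=R.from_quat(s["tcp_rot"]).as_matrix()
r=find("red_cell_mid",p,W)
cv2.imwrite("pics/red_held.png",p["pixels"][:,:,::-1])
B=(r[0][3]-s["tcp_pos"])@M*1000;c,sz,a=cv2.minAreaRect(B[:,:2].astype(np.float32));print("tool-frame rect",c,sz,a,np.percentile(B[:,2],[2,50,98]))
go(s,(*pocket(v,48,35),150),-84.1)
E
```

```text
time_s: 14.9
tcp_pos: [0.4214, -0.3505, 0.0084]
tcp_rot: [0.983, -0.184, 0.001, 0.0]
force: [0.7, 0.0, 0.5]
opening: 0.0342
grip_force: 0.0
time_s: 15.32
tcp_pos: [0.4219, -0.3513, 0.0091]
tcp_rot: [0.983, -0.184, 0.002, 0.001]
force: [-0.3, 1.0, 7.1]
opening: 0.0146
grip_force: 29.2
time_s: 15.9
tcp_pos: [0.4219, -0.3519, 0.15]
tcp_rot: [0.983, -0.185, 0.003, 0.002]
force: [0.1, 0.2, 0.1]
opening: 0.0143
grip_force: 29.3
red_cell_mid p=0.91 px=[269. 311.] n=3109 rect c=(419.0,-350.8) size=(50,14) long axis=-20.8deg mean=[ 421.  -351.5  155. ] zmax=157
tool-frame rect (-3.0849246978759766, -0.03540611267089844) (14.495253562927246, 50.26832580566406) 89.48820495605469 [-7.43616473 -5.54823547  0.72830361]
shift tool mm [  22.5 -397.3   -0.8]  turn tool z -27.2 (or 152.8) q7=-1.44 y-ang -111.3
```

```bash
python3 -m jog '[0.012,-0.2,0,0,0,0,-1, 0.012,-0.2,0,0,0,0,-1, 0.012,-0.2,0,0,0,0,-1, 0.012,-0.2,0,0,0,0,-1, 0.012,-0.2,0,0,0,0,-1, 0.012,-0.2,0,0,0,0,-1, 0.012,-0.2,0,0,0,0,-1]'
python3 -m jog '[0.012,-0.197,0,0,0,-27,-1, 0.012,-0.197,0,0,0,-27,-1, 0.012,-0.197,0,0,0,-27,-1, 0.012,-0.197,0,0,0,-27,-1, 0.012,-0.197,0,0,0,-27,-1, 0.012,-0.197,0,0,0,-27,-1, 0.012,-0.197,0,0,0,-27,-1]'
python3 -m jog '[0,0,0.06,0,0,0,-1, 0,0,0.09,0,0,0,-1, 0,0,0.09,0,0,0,-1, 0,0,0.09,0,0,0,-1]'
python3 - <<'E'
from h import *
s=monitor.state();go(s,(*pocket((542.8,-29.6,5.9),51,35),20),-84.1)
E
```

```text
time_s: 16.58
tcp_pos: [0.5039, -0.1651, 0.1453]
tcp_rot: [0.983, -0.182, -0.001, -0.001]
force: [-0.4, -0.5, -0.2]
opening: 0.0144
grip_force: 29.3
time_s: 17.17
tcp_pos: [0.586, 0.0117, 0.1453]
tcp_rot: [0.999, 0.051, -0.001, -0.0]
force: [-0.9, -0.2, -0.5]
opening: 0.0146
grip_force: 29.4
time_s: 17.5
tcp_pos: [0.5824, 0.0076, 0.053]
tcp_rot: [0.999, 0.048, -0.005, 0.001]
force: [0.6, 0.8, 0.8]
opening: 0.0145
grip_force: 29.4
shift tool mm [ 8.1 -2.1 32.9]  turn tool z -0.3 (or 179.7) q7=-1.84 y-ang -84.4
```

```bash
python3 -m jog '[0.008,-0.002,0.01,0,0,0,-1, 0.008,-0.002,0.02,0,0,0,-1, 0.008,-0.002,0.029,0,0,0,-1, 0.008,-0.002,0.033,0,0,0,-1, 0.008,-0.002,0.033,0,0,0,-1, 0.008,-0.002,0.033,0,0,0,-1]'
python3 -m jog '[0,0,0,0,0,0,-0.35, 0,0,0,0,0,0,-0.35, 0,0,0,0,0,0,-0.35, 0,0,0,0,0,0,-0.35]'
python3 -m jog '[0,0,-0.02,0,0,0,-0.35, 0,0,-0.05,0,0,0,-0.35, 0,0,-0.09,0,0,0,-0.35, 0,0,-0.13,0,0,0,1, 0,0,-0.15,0,0,0,1, 0,0,-0.15,0,0,0,1, 0,0,-0.15,0,0,0,1]'
python3 - <<'E'
from h import *
s,p,T=snap("wrist");W=cloud(p,T)
r=find("red_cell_mid",p,W);print("pocket",pocket((542.8,-29.6,5.9),48,35))
find("torch_mid",p,W)
cv2.imwrite("pics/red_in.png",p["pixels"][:,:,::-1])
go(s,(537,-278,160),-7);
E
```

```text
time_s: 18.0
tcp_pos: [0.594, 0.0133, 0.0239]
tcp_rot: [0.999, 0.05, -0.0, 0.0]
force: [-0.2, 0.7, 0.5]
opening: 0.0146
grip_force: 29.4
time_s: 18.33
tcp_pos: [0.5945, 0.0136, 0.024]
tcp_rot: [0.999, 0.05, 0.0, 0.0]
force: [0.3, -0.2, 0.5]
opening: 0.0277
grip_force: 0.0
time_s: 18.92
tcp_pos: [0.5953, 0.0135, 0.1755]
tcp_rot: [0.999, 0.05, 0.002, 0.0]
force: [-0.5, 0.5, -0.5]
opening: 0.0749
grip_force: 0.0
red_cell_mid p=0.87 px=[190. 313.] n=783 rect c=(591.4,13.7) size=(49,14) long axis=7.1deg mean=[592.2  13.8  24.5] zmax=27
pocket (np.float64(586.9479964340707), np.float64(10.14864036488894))
torch_mid p=0.56 px=[261. 586.] n=2023 rect c=(545.7,-271.7) size=(102,24) long axis=85.0deg mean=[ 547.9 -258.9   17.7] zmax=25
shift tool mm [-87.2 284.2  15.4]  turn tool z -77.3 (or 102.7) q7=-1.77 y-ang -84.3
```

View pics/red_in.png

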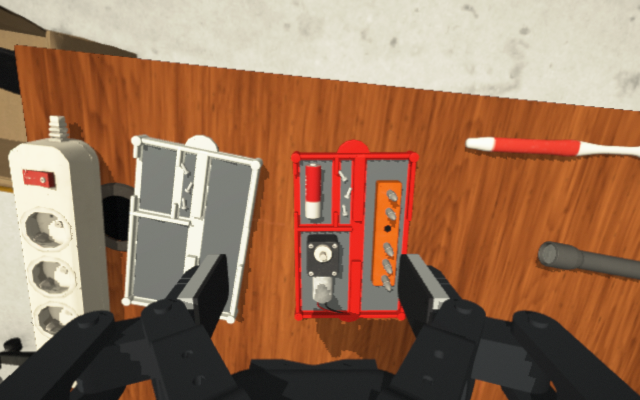

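Red battery is in its pocket (313,192). Next the torch.

```bash
python3 -m jog '[-0.087,0.284,0.015,0,0,-56,1, -0.087,0.284,0.015,0,0,-56,1, -0.087,0.284,0.015,0,0,-56,1, -0.087,0.284,0.015,0,0,-56,1, -0.087,0.284,0.015,0,0,-56,1, -0.087,0.284,0.015,0,0,-56,1, -0.087,0.284,0.015,0,0,-56,1, -0.087,0.284,0.015,0,0,-56,1]'
python3 -m jog '[0,0,0,0,0,-22,1, 0,0,0,0,0,-22,1, 0,0,0,0,0,-22,1, 0,0,0,0,0,-22,1, 0,0,0,0,0,-22,1]'
python3 -m jog '[0,0,0,0,0,0,0.2, 0,0,0,0,0,0,0.2, 0,0,0,0,0,0,0.2]'
python3 look.py torch_mid 9
```

```text
time_s: 19.73
tcp_pos: [0.5314, -0.2875, 0.1556]
tcp_rot: [0.86, 0.511, -0.003, -0.0]
force: [0.2, -1.7, -0.8]
opening: 0.0857
grip_force: 0.0
time_s: 20.15
tcp_pos: [0.5352, -0.2773, 0.157]
tcp_rot: [0.746, 0.666, -0.0, -0.001]
force: [0.1, -0.8, 0.2]
opening: 0.0855
grip_force: 0.0
time_s: 20.4
tcp_pos: [0.536, -0.2775, 0.1584]
tcp_rot: [0.745, 0.667, -0.0, -0.0]
force: [-0.4, 0.0, -0.4]
opening: 0.0524
grip_force: 0.0
shot 20 tcp [ 536.  -277.5  158.4]
torch_mid p=0.90 px=[180. 322.] n=2911 rect c=(541.7,-280.7) size=(120,26) long axis=82.6deg mean=[ 544.  -270.3   18.6] zmax=25
shift tool mm [ -2.5   6.  149.4]  turn tool z 1.0 (or -179.0) q7=-0.05 y-ang -6.3
```

```bash
python3 -m jog '[-0.001,0.006,0.04,0,0,1,0.2, -0.001,0.006,0.08,0,0,1,0.2, -0.001,0.006,0.11,0,0,1,0.2, -0.001,0.006,0.11,0,0,1,0.2, -0.001,0.006,0.11,0,0,1,0.2]'
python3 look.py torch_mid 6
```

```text
time_s: 20.92
tcp_pos: [0.5408, -0.2785, 0.0475]
tcp_rot: [0.75, 0.661, -0.0, -0.002]
force: [-0.3, 0.1, 0.5]
opening: 0.0515
grip_force: 0.0
shot 21 tcp [ 540.8 -278.5   47.5]
torch_mid p=0.66 px=[214. 320.] n=6819 rect c=(544.7,-281.1) size=(120,27) long axis=86.8deg mean=[ 544.5 -267.3   19.1] zmax=25
shift tool mm [-2.2  4.3 41.5]  turn tool z -4.0 (or 176.0) q7=-0.15 y-ang -7.3
```

```bash
python3 - <<'E'
from h import *
s,p,T=snap("wrist");W=cloud(p,T);r=find("torch_mid",p,W)[0];P=r[3]*1000
P=P[(P[:,2]>12)&(P[:,2]<30)];Y=P[:,1]
print(Y.min(),Y.max())
for y in range(-345,-215,10):
    Q=P[abs(Y-y)<3]
    if len(Q)>5: print(y,np.round([Q[:,0].min(),Q[:,0].max(),Q[:,2].max(),Q[Q[:,2].argsort()[-20:],0].mean()],1))
cv2.imwrite("pics/torch.png",p["pixels"][:,:,::-1])
E
```

```text
torch_mid p=0.67 px=[208. 312.] n=6472 rect c=(541.5,-276.9) size=(111,26) long axis=82.3deg mean=[ 544.6 -267.4   19.4] zmax=25
-332.9662643010568 -221.30069879195636
-325 [530.1 547.9  19.8 539.7]
-315 [530.7 549.   20.5 539.7]
-305 [531.8 549.6  20.6 540.8]
-295 [532.9 550.7  21.2 542.1]
-285 [533.8 551.8  21.2 542.3]
-275 [534.9 553.   22.1 543.8]
-265 [535.3 553.8  22.  544.5]
-255 [537.1 555.2  22.5 545.5]
-245 [535.  559.1  26.3 547.5]
-235 [535.1 560.   26.5 547.5]
-225 [536.1 560.4  27.4 549. ]
```

View pics/torch.png

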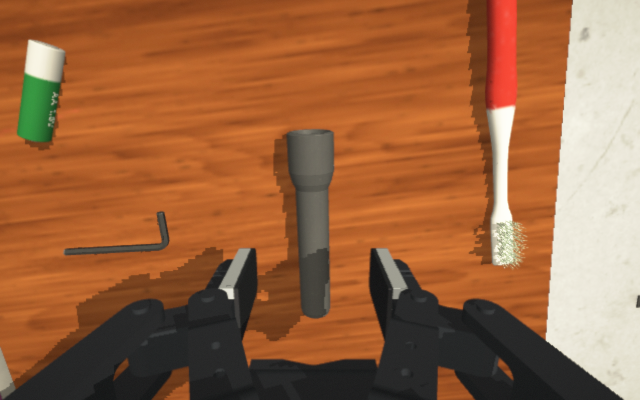

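```bash
python3 -m jog '[0,0.002,0.02,0,0,-1,0.1, 0,0.002,0.041,0,0,-1,0, 0,0.002,0.041,0,0,-1,0, 0,0.002,0.041,0,0,-1,0]'
python3 -m jog '[0,0,0,0,0,0,-1, 0,0,0,0,0,0,-1, 0,0,0,0,0,0,-1, 0,0,0,0,0,0,-1, 0,0,0,0,0,0,-1, 0,0,0,0,0,0,-1]' 40
python3 -m jog '[0,0,-0.02,0,0,0,-1, 0,0,-0.05,0,0,0,-1, 0,0,-0.08,0,0,0,-1, 0,0,-0.11,0,0,0,-1, 0,0,-0.14,0,0,0,-1, 0,0,-0.14,0,0,0,-1, 0,0,-0.14,0,0,0,-1]'
python3 - <<'E'
from h import *
v=(533,128,-5.9)
s,p,T=snap("wrist");W=cloud(p,T);M=R.from_quat(s["tcp_rot"]).as_matrix()
r=find("torch_mid",p,W)
cv2.imwrite("pics/torch_held.png",p["pixels"][:,:,::-1])
B=(r[0][3]-s["tcp_pos"])@M*1000;B=B[B[:,2]<10]
print("x ext",B[:,0].min(),B[:,0].max())
for x in range(-40,65,15):
    Q=B[abs(B[:,0]-x)<3]
    if len(Q)>5: print(x,np.round([Q[:,1].min(),Q[:,1].max(),Q[:,2].min()],1))
go(s,(*pocket(v,0,-31),150),84.1)
E
```

```text
time_s: 21.45
tcp_pos: [0.5439, -0.2797, 0.0084]
tcp_rot: [0.745, 0.667, -0.0, 0.0]
force: [-0.1, -0.1, 0.5]
opening: 0.0428
grip_force: 0.0
time_s: 21.95
tcp_pos: [0.5453, -0.2801, 0.0096]
tcp_rot: [0.745, 0.667, 0.0, 0.001]
force: [-1.8, 0.6, 8.1]
opening: 0.0197
grip_force: 39.3
time_s: 22.53
tcp_pos: [0.5455, -0.2803, 0.1504]
tcp_rot: [0.745, 0.667, 0.001, 0.003]
force: [-0.4, 1.5, -0.8]
opening: 0.0194
grip_force: 39.5
torch_mid p=0.95 px=[231. 314.] n=10032 rect c=(546.1,-276.3) size=(109,25) long axis=85.3deg mean=[ 546.4 -265.3  160.1] zmax=166
x ext -50.496379635965866 58.32833335098442
-40 [ -9.2   8.7 -10.4]
-25 [ -9.4   8.4 -10.9]
-10 [ -9.6   8.7 -11.3]
5 [ -9.4   8.4 -11.9]
20 [ -9.6   8.1 -12.5]
35 [-13.   10.5 -16.3]
50 [-13.2  11.2 -17.5]
shift tool mm [373.5 -56.8  -0.8]  turn tool z 89.6 (or -90.4) q7=-0.06 y-ang -6.3
```

```bash
python3 -m jog '[0.187,-0.028,0,0,0,45,-1, 0.187,-0.028,0,0,0,45,-1, 0.187,-0.028,0,0,0,45,-1, 0.187,-0.028,0,0,0,45,-1, 0.187,-0.028,0,0,0,45,-1, 0.187,-0.028,0,0,0,45,-1, 0.187,-0.028,0,0,0,45,-1, 0.187,-0.028,0,0,0,45,-1]'
python3 -m jog '[0,0,0,0,0,0,-1, 0,0,0,0,0,0,-1]'
python3 - <<'E'
from h import *
go(monitor.state(),(*pocket((533,128,-5.9),-2,-31),150),84.1)
E
```

```text
time_s: 23.3
tcp_pos: [0.5353, -0.0897, 0.1462]
tcp_rot: [0.943, 0.332, -0.001, -0.001]
force: [0.1, -0.2, -0.5]
opening: 0.0192
grip_force: 39.5
time_s: 23.47
tcp_pos: [0.5358, -0.091, 0.1467]
tcp_rot: [0.943, 0.332, -0.001, -0.0]
force: [-0.2, 0.5, -0.5]
opening: 0.0191
grip_force: 39.5
shift tool mm [ 111.7 -151.8   -3.2]  turn tool z 44.7 (or -135.3) q7=-1.06 y-ang -51.2
```

```bash
python3 -m jog '[0.112,-0.152,0,0,0,45,-1, 0.112,-0.152,0,0,0,45,-1, 0.112,-0.152,0,0,0,45,-1, 0.112,-0.152,0,0,0,45,-1, 0.112,-0.152,0,0,0,45,-1, 0.112,-0.152,0,0,0,45,-1, 0.112,-0.152,0,0,0,45,-1, 0.112,-0.152,0,0,0,45,-1]'
python3 -m jog '[0,0,0,0,0,0,-1, 0,0,0,0,0,0,-1, 0,0,0,0,0,0,-1]'
python3 - <<'E'
from h import *
s,p,T=snap("wrist");W=cloud(p,T);v=trayfit(W,(533,128,-5.9))
go(s,(*pocket((533,128,-5.9),-2,-31),20),84.1);go(s,(*pocket(v,-2,-31),20),90+v[2])
E
```

```text
time_s: 24.13
tcp_pos: [0.5284, 0.0984, 0.1472]
tcp_rot: [0.999, -0.055, -0.0, 0.0]
force: [0.4, -0.5, -0.6]
opening: 0.0197
grip_force: 39.5
time_s: 24.38
tcp_pos: [0.5288, 0.0971, 0.1474]
tcp_rot: [0.999, -0.055, -0.0, 0.0]
force: [0.2, -0.0, -0.9]
opening: 0.0197
grip_force: 39.5
tray [532.6 128.5  -5.8] cost 1262.4 of 13602
shift tool mm [-9.000e-01 -1.000e-01  1.274e+02]  turn tool z -0.4 (or 179.6) q7=-2.14 y-ang -96.3
shift tool mm [ -1.3  -0.6 127.4]  turn tool z -0.4 (or 179.6) q7=-2.14 y-ang -96.3
```

```bash
python3 -m jog '[-0.001,0,0.035,0,0,-0.4,-1, -0.001,0,0.07,0,0,-0.4,-1, -0.001,0,0.1,0,0,-0.4,-1, -0.001,0,0.115,0,0,-0.4,-1, -0.001,0,0.124,0,0,-0.4,-1, -0.001,0,0.127,0,0,-0.4,-1, -0.001,0,0.127,0,0,-0.4,-1, -0.001,0,0.127,0,0,-0.4,-1]'
python3 -m jog '[0,0,0,0,0,0,-0.8, 0,0,0.001,0,0,0,-0.4, 0,0,0.001,0,0,0,-0.2, 0,0,0.001,0,0,0,-0.2, 0,0,0.001,0,0,0,-0.2]'
python3 -m jog '[0,0,-0.02,0,0,0,-0.2, 0,0,-0.05,0,0,0,-0.2, 0,0,-0.09,0,0,0,-0.2, 0,0,-0.13,0,0,0,1, 0,0,-0.15,0,0,0,1, 0,0,-0.15,0,0,0,1, 0,0,-0.15,0,0,0,1]'
python3 - <<'E'
from h import *
s,p,T=snap("wrist");W=cloud(p,T)
r=find("torch_mid",p,W);print("pocket",pocket((533,128,-5.9),0,-31))
cv2.imwrite("pics/torch_in.png",p["pixels"][:,:,::-1])
go(s,(411,-188,160),-28)
E
```

```text
time_s: 25.1
tcp_pos: [0.5287, 0.0982, 0.0214]
tcp_rot: [0.999, -0.051, 0.001, -0.0]
force: [0.3, -0.0, -0.6]
opening: 0.0195
grip_force: 39.5
time_s: 25.52
tcp_pos: [0.528, 0.0981, 0.0199]
tcp_rot: [0.999, -0.051, 0.0, -0.0]
force: [-0.1, -1.1, -0.2]
opening: 0.0344
grip_force: 0.0
time_s: 26.1
tcp_pos: [0.5288, 0.0981, 0.1711]
tcp_rot: [0.999, -0.051, 0.002, -0.0]
force: [-0.5, 0.4, -1.3]
opening: 0.0809
grip_force: 0.0
torch_mid p=0.75 px=[176. 313.] n=2861 rect c=(527.3,99.5) size=(120,27) long axis=-5.1deg mean=[538.4  98.1  28.7] zmax=35
pocket (np.float64(529.8134313595954), np.float64(97.1642126693676))
shift tool mm [-87.9 296.7  10.7]  turn tool z -67.9 (or 112.1) q7=-2.12 y-ang -95.9
```

View pics/torch_in.png

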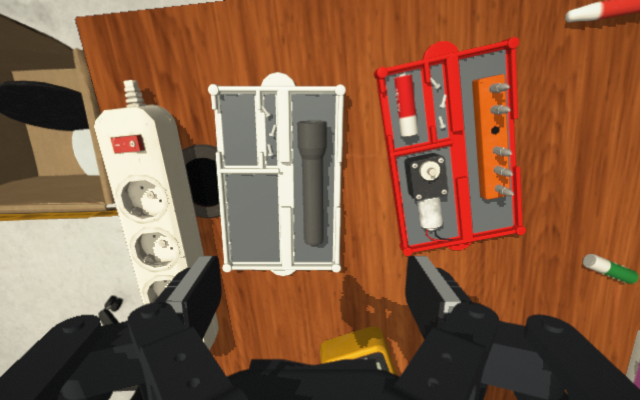

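Torch lies in the white slot (313,182). Last: green battery.

```bash
python3 -m jog '[-0.088,0.297,0.01,0,0,-56,1, -0.088,0.297,0.01,0,0,-56,1, -0.088,0.297,0.01,0,0,-56,1, -0.088,0.297,0.01,0,0,-56,1, -0.088,0.297,0.01,0,0,-56,1, -0.088,0.297,0.01,0,0,-56,1, -0.088,0.297,0.01,0,0,-56,1, -0.088,0.297,0.01,0,0,-56,1]'
python3 -m jog '[0,0,0,0,0,-12,0, 0,0,0,0,0,-12,0, 0,0,0,0,0,-12,0, 0,0,0,0,0,-12,0, 0,0,0,0,0,-12,0]'
python3 look.py green_cell_mid 50
```

```text
time_s: 26.87
tcp_pos: [0.4149, -0.173, 0.1585]
tcp_rot: [0.925, 0.38, -0.001, -0.001]
force: [0.8, -0.2, 0.5]
opening: 0.0856
grip_force: 0.0
time_s: 27.28
tcp_pos: [0.4166, -0.1714, 0.1593]
tcp_rot: [0.882, 0.471, -0.0, -0.001]
force: [1.9, 1.0, -1.6]
opening: 0.0428
grip_force: 0.0
shot 26 tcp [ 416.6 -171.4  159.3]
green_cell_mid p=0.61 px=[199. 322.] n=859 rect c=(412.2,-187.9) size=(55,15) long axis=63.2deg mean=[ 414.1 -184.6   14.3] zmax=17
shift tool mm [-16.2   5.7 109.3]  turn tool z -7.0 (or 173.0) q7=-0.46 y-ang -33.8
```

```bash
python3 -m jog '[-0.015,0.005,0.04,0,0,-7,-0.2, -0.015,0.005,0.08,0,0,-7,-0.2, -0.015,0.005,0.11,0,0,-7,-0.2, -0.015,0.005,0.11,0,0,-7,-0.2, -0.015,0.005,0.11,0,0,-7,-0.2]'
python3 look.py green_cell_mid 4
```

```text
time_s: 27.8
tcp_pos: [0.4119, -0.186, 0.0492]
tcp_rot: [0.851, 0.525, -0.001, -0.002]
force: [0.3, -0.3, 0.3]
opening: 0.0336
grip_force: 0.0
shot 27 tcp [ 411.9 -186.    49.2]
green_cell_mid p=0.60 px=[230. 317.] n=2111 rect c=(411.6,-188.9) size=(57,16) long axis=63.8deg mean=[ 414.2 -184.    14.2] zmax=17
shift tool mm [-2.8  1.3 45.2]  turn tool z -0.4 (or 179.6) q7=-0.48 y-ang -26.6
```

```bash
python3 -m jog '[0,0.001,0.025,0,0,-0.4,-0.2, 0,0.001,0.044,0,0,-0.4,-0.2, 0,0.001,0.044,0,0,-0.4,-0.2, 0,0.001,0.044,0,0,-0.4,-0.2]'
python3 -m jog '[0,0,0,0,0,0,-1, 0,0,0,0,0,0,-1, 0,0,0,0,0,0,-1, 0,0,0,0,0,0,-1, 0,0,0,0,0,0,-1]' 30
python3 -m jog '[0,0,-0.02,0,0,0,-1, 0,0,-0.05,0,0,0,-1, 0,0,-0.08,0,0,0,-1, 0,0,-0.11,0,0,0,-1, 0,0,-0.14,0,0,0,-1, 0,0,-0.14,0,0,0,-1, 0,0,-0.14,0,0,0,-1]'
python3 - <<'E'
from h import *
v=(533,128.2,-5.9)
s,p,T=snap("wrist");W=cloud(p,T);M=R.from_quat(s["tcp_rot"]).as_matrix()
r=find("green_cell_mid",p,W)
B=(r[0][3]-s["tcp_pos"])@M*1000;c,sz,a=cv2.minAreaRect(B[:,:2].astype(np.float32));print("tool-frame rect",c,sz,a,np.percentile(B[:,2],[2,50,98]))
go(s,(*pocket(v,50,35),150),84.1)
E
```

```text
time_s: 28.23
tcp_pos: [0.4147, -0.188, 0.0076]
tcp_rot: [0.849, 0.528, 0.0, 0.001]
force: [-1.1, -0.9, 0.2]
opening: 0.0345
grip_force: 0.0
time_s: 28.65
tcp_pos: [0.4153, -0.1884, 0.0081]
tcp_rot: [0.849, 0.528, 0.001, 0.002]
force: [-0.7, 0.4, 7.3]
opening: 0.0149
grip_force: 29.1
time_s: 29.23
tcp_pos: [0.4154, -0.1889, 0.1489]
tcp_rot: [0.85, 0.527, 0.001, 0.003]
force: [-0.0, -1.2, -0.2]
opening: 0.015
grip_force: 29.7
green_cell_mid p=0.68 px=[258. 314.] n=3223 rect c=(415.8,-187.0) size=(49,15) long axis=63.4deg mean=[ 416.9 -184.9  155. ] zmax=157
tool-frame rect (1.8750686645507812, -0.46357154846191406) (49.3228759765625, 14.509124755859375) 0.21869738399982452 [-8.59802704 -6.71251643  0.12358257]
shift tool mm [386.6  -0.6  -1.7]  turn tool z 69.6 (or -110.4) q7=-0.33 y-ang -26.3
```

```bash
python3 -m jog '[0.2,0,0,0,0,35,-1, 0.2,0,0,0,0,35,-1, 0.2,0,0,0,0,35,-1, 0.2,0,0,0,0,35,-1, 0.2,0,0,0,0,35,-1, 0.2,0,0,0,0,35,-1, 0.2,0,0,0,0,35,-1, 0.2,0,0,0,0,35,-1]'
python3 -m jog '[0,0,0,0,0,0,-1]'
python3 - <<'E'
from h import *
go(monitor.state(),(*pocket((533,128.2,-5.9),47,35),120),84.1)
E
```

```text
time_s: 30.0
tcp_pos: [0.5016, -0.0066, 0.1449]
tcp_rot: [0.968, 0.25, -0.001, -0.001]
force: [0.0, -1.6, -0.2]
opening: 0.0149
grip_force: 29.7
time_s: 30.08
tcp_pos: [0.5011, -0.0091, 0.1449]
tcp_rot: [0.969, 0.248, -0.001, -0.0]
force: [0.3, 0.3, 0.4]
opening: 0.0149
grip_force: 29.7
shift tool mm [ 152.7 -107.    24.6]  turn tool z 34.7 (or -145.3) q7=-1.35 y-ang -61.2
```

```bash
python3 -m jog '[0.153,-0.107,0.025,0,0,34.7,-1, 0.153,-0.107,0.025,0,0,34.7,-1, 0.153,-0.107,0.025,0,0,34.7,-1, 0.153,-0.107,0.025,0,0,34.7,-1, 0.153,-0.107,0.025,0,0,34.7,-1, 0.153,-0.107,0.025,0,0,34.7,-1, 0.153,-0.107,0.025,0,0,34.7,-1, 0.153,-0.107,0.025,0,0,34.7,-1]'
python3 -m jog '[0,0,0.04,0,0,0,-1, 0,0,0.07,0,0,0,-1, 0,0,0.07,0,0,0,-1, 0,0,0.07,0,0,0,-1]'
python3 - <<'E'
from h import *
go(monitor.state(),(*pocket((533,128.2,-5.9),47,35),19.5),84.1)
E
```

```text
time_s: 30.75
tcp_pos: [0.5845, 0.1562, 0.1203]
tcp_rot: [0.999, -0.052, -0.001, 0.001]
force: [0.3, 0.2, 0.1]
opening: 0.0147
grip_force: 29.7
time_s: 31.08
tcp_pos: [0.5834, 0.1555, 0.0499]
tcp_rot: [0.999, -0.053, -0.002, 0.001]
force: [1.7, -0.3, 0.1]
opening: 0.0152
grip_force: 29.6
shift tool mm [-0.2 -2.8 30.4]  turn tool z -0.2 (or 179.8) q7=-2.26 y-ang -96.1
```

```bash
python3 -m jog '[0,-0.003,0.01,0,0,0,-1, 0,-0.003,0.02,0,0,0,-1, 0,-0.003,0.028,0,0,0,-1, 0,-0.003,0.031,0,0,0,-1, 0,-0.003,0.031,0,0,0,-1, 0,-0.003,0.031,0,0,0,-1]'
python3 - <<'E'
from h import *
go(monitor.state(),(*pocket((533,128.2,-5.9),47,35),19.),84.1)
E
```

```text
time_s: 31.58
tcp_pos: [0.5855, 0.1619, 0.0202]
tcp_rot: [0.999, -0.052, -0.0, -0.0]
force: [0.0, -0.7, -0.7]
opening: 0.0153
grip_force: 29.6
shift tool mm [-1.7  4.   1.2]  turn tool z -0.1 (or 179.9) q7=-2.28 y-ang -96.0
```

```bash
python3 -m jog '[0,0.003,0.001,0,0,0,-1, 0,0.003,0.001,0,0,0,-1, 0,0.003,0.001,0,0,0,-1]'
python3 -m jog '[0,0,0,0,0,0,-0.8, 0,0,0,0,0,0,-0.5, 0,0,0,0,0,0,-0.35, 0,0,0,0,0,0,-0.35, 0,0,0,0,0,0,-0.35]'
python3 -m jog '[0,0,-0.02,0,0,0,-0.35, 0,0,-0.05,0,0,0,-0.35, 0,0,-0.09,0,0,0,-0.35, 0,0,-0.13,0,0,0,1, 0,0,-0.15,0,0,0,1, 0,0,-0.15,0,0,0,1, 0,0,-0.15,0,0,0,1]'
python3 - <<'E'
from h import *
s,p,T=snap("wrist");W=cloud(p,T)
for n in("green_cell_mid","torch_mid","bit_rail","gear_motor","red_cell_mid"):find(n,p,W)
print("pocket",pocket((533,128.2,-5.9),48,35))
cv2.imwrite("pics/end.png",p["pixels"][:,:,::-1])
E
```

```text
time_s: 31.83
tcp_pos: [0.5854, 0.1585, 0.0194]
tcp_rot: [0.999, -0.052, 0.0, 0.0]
force: [-0.3, 0.3, -0.3]
opening: 0.0148
grip_force: 29.6
time_s: 32.25
tcp_pos: [0.5852, 0.1589, 0.0192]
tcp_rot: [0.999, -0.052, 0.0, -0.0]
force: [0.4, 0.4, 0.1]
opening: 0.0276
grip_force: 0.0
time_s: 32.83
tcp_pos: [0.5863, 0.1591, 0.171]
tcp_rot: [0.999, -0.052, 0.002, -0.0]
force: [-1.1, 0.2, -0.3]
opening: 0.0749
grip_force: 0.0
green_cell_mid p=0.67 px=[184. 315.] n=892 rect c=(584.4,158.6) size=(54,15) long axis=-4.1deg mean=[587.4 158.5  24. ] zmax=27
torch_mid p=0.81 px=[229. 385.] n=2580 rect c=(526.2,95.8) size=(121,28) long axis=-2.9deg mean=[540.5  99.4  28.2] zmax=35
bit_rail p=0.66 px=[194. 514.] n=15834 rect c=(541.7,-35.2) size=(198,126) long axis=6.0deg mean=[552.3 -24.6  12. ] zmax=18
bit_rail p=0.57 px=[191. 559.] n=3944 rect c=(554.1,-64.7) size=(108,34) long axis=5.6deg mean=[558.7 -56.   24.9] zmax=44
gear_motor p=0.93 px=[237. 493.] n=2316 rect c=(506.1,-9.7) size=(88,37) long axis=16.5deg mean=[5.226e+02 3.000e-01 2.810e+01] zmax=40
red_cell_mid p=0.88 px=[167. 478.] n=1022 rect c=(591.5,10.4) size=(50,21) long axis=4.6deg mean=[591.9  15.2  23.7] zmax=27
pocket (np.float64(584.3434740091781), np.float64(158.08055683331324))
```

View pics/end.png

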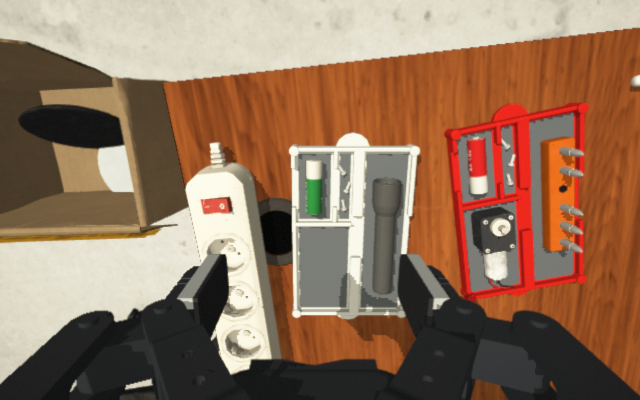

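All five things lie in their pockets: green cell (315,187), torch (385,235), red cell (477,165), motor (493,240), rail (557,195). The white tray's large pocket is empty.

```bash
python3 -c "
from cell import order;print(order.finish_job())"
```

```text
the job is handed in; nothing more can be done
None
```

Both kits are made up as asked and the job is handed in: all five things looked right in their pockets in the last picture, at about 33 s of the 144 s allowed.

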